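# Nip up the compression nut on a bread humidifier's water inlet

### The arm

A 6-joint arm with a two-finger parallel gripper is mounted at the origin on the work surface. World frame = base frame: x ahead of the robot, y to its left, z up, the work surface at z = 0. Lengths are in m, angles in rad, forces in N, time in s.
With the tool pointing down it reaches from about 0.325 to 1 m from the base axis. Payload 5.1 kg.
Tool frame: the origin (TCP) lies where the fingers leave the gripper's body, on its centre line; the fingertips stand 73 mm ahead of it and the grasp point (between the pads) lies 54 mm ahead of it (bot.tcp_to_grasp is the distance from the TCP to the grasp point, in m); z points along the fingers, y is the line along which they close (so a half turn about z gives the same grasp; the last joint's range is limited). The gripper opens to 85 mm and grips with 20 to 120 N. Pads are 22 mm wide; open, the fingers measure 114 mm over their backs; the gripper's body (76 mm by 85 mm) begins 54 mm behind the grasp point. The pads swing forward as they close: fully open they stand 13 mm farther back than shut.
Start: joints at [1.226, 0.124, 1.65, -0, 1.367, -0.083], TCP at [0.168, 0.628, 0.304] pointing down, gripper open.
Joint ranges: [-2.61, 2.61], [-1.02, 2.33], [0.03, 2.71], [-1.35, 4.49], [0.32, 2.68], [-2.91, 2.91]. Speed limits (rad/s): [2.57, 2.57, 3.14, 3.14, 3.14, 3.14].

### API

Orientations are given as a rotation vector (axis times angle).
In Python, from bench import bot, viewer gives the robot as it stands. The module is installed in compiled form; this text tells all that it offers.
- The arm moves only by the shell command python3 -m inch 'ROWS' [OPENING]. ROWS is a JSON object of lists of equal length, an entry for each row: "dp": the shift along the tool's x, y, z in cm, a list of three; "angular": the turn, a rotation vector about the tool's x, y, z in rad, a list of three. In form: {"dp": [[dx, dy, dz], ...], "angular": [[wx, wy, wz], ...]}. A call has exactly 8 rows; each row is the pose to reach, as a shift and turn from the pose commanded when the call began, along the tool's axes at that moment; what a row does not reach only later rows make up. A row lasts 1/8 s, in which the tool goes at most 62.5 mm and 10.7 degrees, less where a joint would pass 70% of its speed; a pose out of reach is approached as far as the arm can. A call with a gripper value outside its range is refused whole. OPENING is the gripper's target within -1 to 1 (shut at 1, half-way at 0, fully open at -1), set as the call begins (- or left out, the last holds). The fingers move at their own pace and stop on an object; the grip force is fixed at half the most. Time passes only in rows, so rows that repeat a pose let the fingers close, or fill a call up. It gives the time, the measured TCP pose, the force, the opening and the grip force at its end, in the units of the state.
- bot.get_state(): the state, without advancing time (a new reading comes with each control period).
- viewer.get_image(name): name is "scene" or "top"; returns a dict with "color" (420x560x3 uint8, red, green, blue), "range_z" (420x560 float32, m along the optical axis (not along the pixel's ray), 0 where there is no reading), "intrinsics" (3x3 intrinsics, pixels), "rvec" (rotation vector, rad) and "tvec" (3), from world to camera coordinates, as OpenCV has them. Camera axes: x right, y down, z forward; pixel columns grow to the right and rows downward; lengths in m; the calibration is good to about 2 mm. A picture is of the moment at which its call begins.
- bot.finish_job(): hands the job in; it is judged then, once.
The state is a dict: "time_s": time; "joints": joint angles; "joint_vel": joint speeds; "joint_torque": joint torques, N m; "tool_pos": TCP position; "tool_rot": TCP orientation; "force": force on the tool from outside, world axes, zero at the start; "ft_torque": the same for the moment, N m; "opening": opening from 0.0 (shut) to 1.0 (fully open); "grip_force": force on a finger pad.
Only numpy, scipy, OpenCV 4.12 (cv2) and the standard library are available. Lean on these libraries where they do the work, as an engineer would, in place of code of your own. Each camera call takes 0.05 s, during which the arm holds its last target. There are 200 camera calls.

### The job

Run the loose compression nut on the humidifier inlet clockwise with the fingers until it is finger-tight and no further; then, with the larger open-ended wrench, turn it one quarter turn (90 degrees) more past finger-tight, to within about 12 degrees. Do not use the fingers on the nut for the extra turn and do not overtighten it; finally lay the wrench back flat on its wooden rest, leaving everything else on the counter alone.

Things in the scene. Friction and masses are not known exactly. Their poses are not given: they have to be found in the camera images.
- nut_centre (a point): Centre of the brass hexagon nut: 30 mm across flats, 34.6 mm across corners, 24 mm tall, axis upright, centre 64 mm above the counter. Its x axis is square to one flat, so flats face every 60 degrees from x. It only turns (no rise); clockwise from above tightens. It spins almost free (0.03 N m) for an unknown 0.45 to 1.15 rad until it meets its ferrule.
- nip (a joint): Ferrule take-up, 0 to 0.15 rad: stays 0 while the nut spins free, then grows as the nut is turned clockwise on, against about 0.2 N m; at 0.15 the nut is finger-tight.
- seat (a joint): Extra turn past finger-tight, in rad (clockwise positive), 0 at the start; it grows only when more than about 0.7 N m is applied after the take-up is used up, and stays where it is left. A quarter turn is 1.57.
- nut: The nut, same axes, origin at its underside (12 mm below its centre). Below it is a neck 25 mm wide and 22 mm tall, the lowest 5 mm a 38 mm flange, on a steel housing 120 x 90 x 30 mm; above it a copper tube 22 mm wide stands up 32 mm, with a small domed tip 38 mm above the nut.
- wrench_grip (a point): Larger steel open-ended wrench: its balance point, half-way up its thickness. x points along the handle to the jaw, z up. Handle 18 mm wide, 14 mm thick, from 133 mm behind this point to 85 mm ahead; head 54 mm wide, about 0.3 kg. The jaw opens to +x, 32 mm between faces, last 10 mm of the prongs flared; prongs end 19 mm beyond the jaw centre, throat face 19 mm behind it.
- wrench_jaw (a point): Centre of the larger wrench's jaw, where the nut's axis sits when the wrench is fully home: 115 mm ahead (+x) of the grip point, same axes. On the nut the wrench swings about 0.15 to 0.25 rad of slack before it bites.
- wrench: The larger wrench; origin under its grip point, on its underside (7 mm lower), same axes.
- rest: Low wooden wrench rest, board 200 x 220 x 8 mm, with two bearers along its y, 24 mm wide, at x = +-65 mm, whose tops are 22 mm above the counter; origin at the middle of its underside. The two wrenches lie along its x, side by side, about 50 mm either side of its middle; either may be on either side.
- small_wrench: Smaller open-ended wrench on the same rest, 185 mm long, 19 mm jaw: not needed, leave alone. Handle 14 mm wide and thick.
- bun_a: Bread roll 84 mm wide, 45 mm tall, standing on the counter, origin under its middle; leave alone.
- bun_b: Bread roll 80 mm wide, 42 mm tall, standing on the counter, origin under its middle; leave alone.
- jar: Low jar 68 mm wide, 50 mm tall, standing on the counter, origin under its middle; leave alone.
- olive: Loose brass ring 28 mm wide, 12 mm tall, standing on the counter, origin under its middle; leave alone.
- spare_nut: Loose thick brass ring 40 mm wide, 18 mm tall, standing on the counter, origin under its middle; leave alone.
- crispbread: Carton 60 x 160 x 75 mm, standing on the counter, origin under its middle; leave alone.
- dowel: Loose wooden rod 18 mm thick, 200 mm long, lying on the counter, origin at its middle; leave alone.

How it is judged:
On the way, in this order (a step that is already met when the one before it is completed fails the run):
1. the fingers have run the nut finger-tight (take-up at least 0.10 rad), with no extra turn yet (value of joint nip above 0.1 rad and value of joint seat below 0.18 rad and contact force between the fingers and nut above 0.5 N), for 0.1 s.
2. with its jaw on the nut, the larger wrench has turned it a quarter turn (76 to 104 degrees) past finger-tight (value of joint seat between 1.32 and 1.82 rad and contact force between the fingers and nut below 0.5 N and distance between wrench_jaw and nut_centre below 0.016 m), for 0.1 s.
At the end, for the whole second after the job is handed in: The nut stands 1.32 to 1.82 rad (76 to 104 degrees) past finger-tight; the larger wrench lies flat (within 0.1 rad) and still across both bearers of the wooden rest, its grip point within 50 mm along and 100 mm across of the rest's middle (value of joint seat between 1.32 and 1.82 rad and value of joint nip above 0.1 rad and x of wrench_grip in the frame of rest between -0.05 and 0.05 m and y of wrench_grip in the frame of rest between -0.1 and 0.1 m and z of wrench_grip in the frame of rest between 0.024 and 0.034 m and angle between wrench_grip's own z axis and vertical below 0.1 rad and linear speed of wrench below 0.02 m/s); the robot touches nothing.
It fails at once if the fingers touch the nut once it is more than 0.18 rad past finger-tight (forced by fingers) (value of joint seat above 0.18 rad and contact force between the fingers and nut above 0.5 N).
It fails at once if the nut is overtightened (more than 1.9 rad past finger-tight) (value of joint seat above 1.9 rad).
It fails at once if a bystander is moved by more than 30 mm (distance of any of bun_a, bun_b, jar, olive, spare_nut, crispbread, dowel, small_wrench from where it was at the start of the episode above 0.03 m).
It also fails if it takes over 70 s, if anything falls off the work surface, if the arm or the gripper's body presses on something with over 40 N, if the wrist force passes 120 N, or if a joint passes its speed limit or range.

## Working session

There is one attempt and no reset: what is moved stays moved. The work goes in short steps, Python scripts to look and compute and a shell command to move; the robot and the scene stay as the last step left them, time stands still between calls to the robot, and variables do not carry over. Pictures are saved under pics/ and viewed, at most 10 in all, crops included, and the job is handed in when it is done.

```bash
mkdir -p pics; cat > h.py <<'E'
import numpy as np, cv2
from bench import bot, viewer
from scipy.spatial.transform import Rotation as R
def grab(n, save=None):
    d=viewer.get_image(n)
    if save: cv2.imwrite('pics/'+save,d['color'][:,:,::-1])
    K=np.array(d['intrinsics']);Rm=R.from_rotvec(d['rvec']).as_matrix();t=np.array(d['tvec']).ravel()
    z=d['range_z'];v,u=np.mgrid[:420,:560]
    c=np.stack([(u-K[0,2])/K[0,0]*z,(v-K[1,2])/K[1,1]*z,z],-1)
    P=(c-t)@Rm; P[z==0]=np.nan
    d['P']=P; return d
E
python3 - <<'E'
from h import *
a=grab('top','t0.png');b=grab('scene','s0.png')
np.savez('m0.npz',Pt=a['P'],Ps=b['P'],ct=a['color'],cs=b['color'])
for d in(a,b):
    Rm=R.from_rotvec(d['rvec']).as_matrix();print(-Rm.T@np.array(d['tvec']).ravel(),Rm[2],d['intrinsics'][0][0])
print(bot.get_state())
E
```

```text
[ 0.46111373 -0.03931695  1.18028543] [ 0.08901699  0.01399454 -0.99593179] 386.3497275479711
[1.34597527 0.07569356 1.08282059] [-0.61523396 -0.0868169  -0.78354962] 460.71685822453907
{'time_s': 0.1, 'joints': array([ 1.22636219e+00,  1.24421179e-01,  1.65151651e+00,  7.76441948e-06,
        1.36750585e+00, -8.26362544e-02]), 'joint_vel': array([-0.00036409, -0.00102928, -0.00394912, -0.00024815, -0.00169667,
        0.00025038]), 'joint_torque': array([-1.26579657e-04, -4.24938154e+01, -3.66650677e+01, -1.47819474e-04,
        4.00419362e-03,  2.52401850e-05]), 'tool_pos': array([0.16814196, 0.62745184, 0.3028003 ]), 'tool_rot': array([-4.10007906e-01, -3.11431836e+00,  2.83843484e-03]), 'force': array([ 0.01165604, -0.29223803,  0.21274628]), 'ft_torque': array([-0.03733116, -0.0100403 ,  0.02285108]), 'grip_force': 0.0, 'opening': 0.9986930310610169}
```

View pics/t0.png

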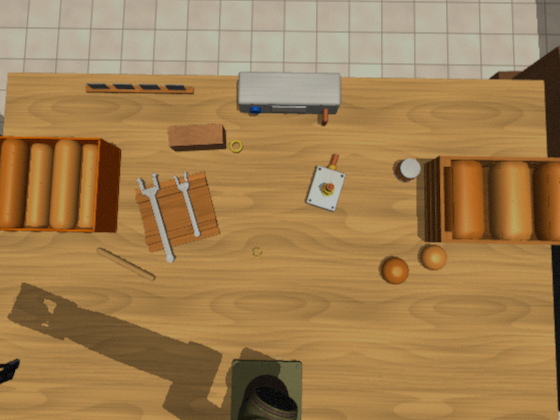

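View pics/s0.png

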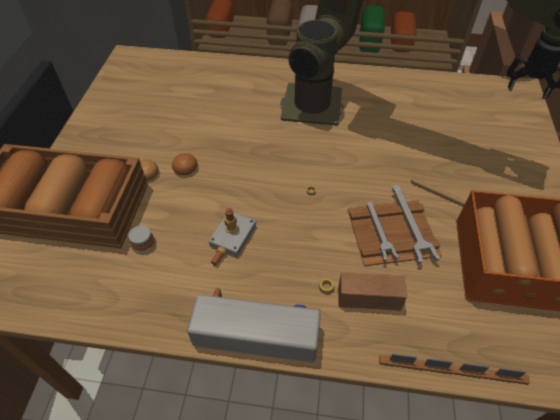

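The top view has the nut and housing at about (328,188). The larger wrench runs from its jaw at (148,185) to its handle end at (170,260), with the small wrench beside it at (190,205). In the scene view the nut is at about (231,226). Next I'll measure these.

```bash
cat > m.py <<'E'
from h import *
m=np.load('m0.npz')
def box(P,c,r,z0,z1):
    k=(P[...,2]>z0)&(P[...,2]<z1)&(np.hypot(P[...,0]-c[0],P[...,1]-c[1])<r);return k
P=m['Pt'];print('nutpix',P[188,328],'wr',P[215,158],P[260,170],P[185,148])
for nm in('Pt','Ps'):
    P=m[nm];c0=m['Pt'][188,328][:2]
    print(nm)
    for z0,z1 in((.02,.036),(.06,.08),(.08,.105),(.105,.13)):
        k=box(P,c0,.09,z0,z1);q=P[k]
        if len(q)>3:
            print(z0,len(q),'mid',(q.min(0)+q.max(0))/2,'ext',np.ptp(q,axis=0), 'rect',cv2.minAreaRect((q[:,:2]*1000).astype(np.float32)))
    # wrenches
    k=box(P,m['Pt'][215,175][:2],.2,.026,.06)&(P[...,0]<m['Pt'][148,195][0]-.03)
    n,lab,st,ce=cv2.connectedComponentsWithStats(k.astype(np.uint8))
    for i in range(1,n):
        if st[i,4]>60:
            q=P[lab==i];print('comp',st[i],q[:,2].mean(),cv2.minAreaRect((q[:,:2]*1000).astype(np.float32)))
    k=box(P,m['Pt'][215,175][:2],.2,.005,.016)
    q=P[k];print('board',cv2.minAreaRect((q[:,:2]*1000).astype(np.float32)))
for nm,im,(u,v),s in(('t','ct',(328,188),22),('t','ct',(165,215),50),('s','cs',(231,226),28)):
    pass
a=cv2.resize(m['ct'][163:213,303:353],(400,400),interpolation=2);b=cv2.resize(m['cs'][196:256,201:261],(400,400),interpolation=2)
cv2.imwrite('pics/c1.png',np.hstack([a,b])[:,:,::-1])
E
python3 m.py
```

```text
nutpix [ 0.60467483 -0.16344806  0.10651941] wr [0.5236983  0.33203355 0.03921642] [0.39202141 0.29067566 0.0380763 ] [ 0.61827378  0.38063137 -0.00099237]
Pt
0.02 1104 mid [ 0.6190836  -0.16384294  0.02794776] ext [0.14572477 0.11388548 0.01529236] rect ((623.4537963867188, -167.11557006835938), (90.15996551513672, 139.8491668701172), 73.54011535644531)
0.06 44 mid [ 0.60713276 -0.16718044  0.070513  ] ext [0.03179866 0.02895397 0.01888116] rect ((605.267822265625, -165.10337829589844), (30.703866958618164, 26.07072639465332), 32.39900207519531)
0.08 20 mid [ 0.60661463 -0.16635813  0.09272255] ext [0.02594038 0.02286959 0.02413758] rect ((609.0015869140625, -167.26048278808594), (24.249252319335938, 21.642799377441406), 46.089698791503906)
0.105 41 mid [ 0.60743489 -0.16850849  0.11120438] ext [0.01720384 0.01734377 0.01231122] rect ((607.3977661132812, -168.43199157714844), (17.011709213256836, 17.22932243347168), 1.3587946891784668)
comp [172 172  29  65 404] 0.03483404817069515 ((558.5824584960938, 238.52456665039062), (196.0636444091797, 43.64506530761719), 23.160825729370117)

[... 1023 characters left out ...]
.11046842] ext [0.02275554 0.01982122 0.01051198] rect ((609.552734375, -167.5359344482422), (22.02802848815918, 18.06128692626953), 38.69268035888672)
comp [393 185  48  79 724] 0.035167627244001146 ((517.9241333007812, 331.59246826171875), (269.06005859375, 62.40058135986328), 20.65547752380371)
comp [367 201  33  61 437] 0.03474779252580273 ((556.1026000976562, 253.07772827148438), (201.26625061035156, 44.928871154785156), 14.49751091003418)
comp [459 209   9  45 185] 0.04283769207307967 ((540.5040283203125, 473.94970703125), (4.691633224487305, 137.88754272460938), 89.9935073852539)
board ((519.38623046875, 286.97247314453125), (375.70660400390625, 368.77984619140625), 89.69998168945312)
```

View pics/c1.png

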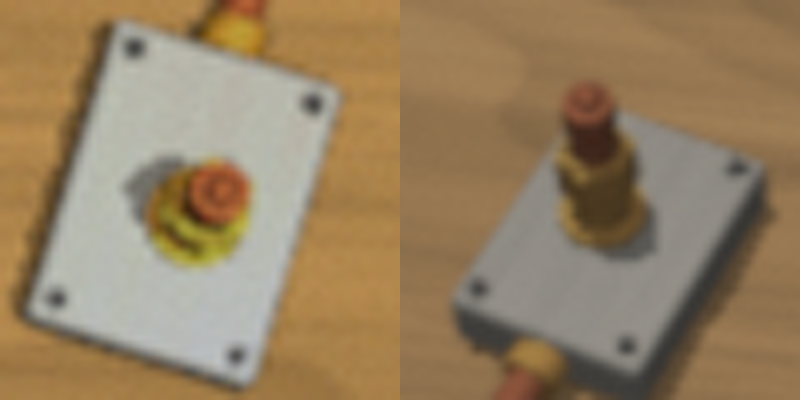

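The crop shows the tube tip of the nut stack at about (215,190) on the left, and the hexagon with one wide face toward the scene camera at about (600,190) on the right. I'll fit the nut axis, the hexagon angle and the wrench axis.

```bash
cat > m2.py <<'E'
from m import *
from scipy.optimize import least_squares
print('-----')
for nm in('Pt','Ps'):
    P=m[nm];c0=(.608,-.167)
    q=P[box(P,c0,.016,.082,.104)][:,:2]
    f=least_squares(lambda c:np.hypot(*(q-c).T)-.011,c0,loss='soft_l1',f_scale=.002);print(nm,'tube',f.x,len(q),np.std(f.fun))
    h=P[box(P,c0,.022,.054,.072)]
    best=[]
    for a in np.radians(np.arange(0,60,5)):
        ang=a+np.arange(6)*np.pi/3;N=np.c_[np.cos(ang),np.sin(ang)]
        g=least_squares(lambda c:((h[:,:2]-c)@N.T).max(1)-.015,f.x,loss='soft_l1',f_scale=.002)
        best.append((round(g.cost*1e6,1),int(np.degrees(a)+.5),g.x.round(4)))
    print(len(h));[print(*b) for b in best]
    # top housing
    k=box(P,(.62,-.165),.1,.024,.037);
    n,lab,st,ce=cv2.connectedComponentsWithStats(k.astype(np.uint8));i=1+np.argmax(st[1:,4]);print('house',cv2.minAreaRect((P[lab==i][:,:2]*1000).astype(np.float32)),P[lab==i][:,2].mean())
    for c,nmw in(((.518,.328),'big'),((.557,.245),'small')):
        k=box(P,c,.16 if nmw=='big' else .11,.031,.05)
        n,lab,st,ce=cv2.connectedComponentsWithStats(k.astype(np.uint8))
        j=[i for i in range(1,n) if st[i,4]>60]; j=min(j,key=lambda i:np.hypot(*(P[lab==i][:,:2].mean(0)-c)))
        q=P[lab==j];xy=q[:,:2];d=np.array([.94,.34]);s=(xy-c)@d
        hd=xy[(s>-.12)&(s<.05)] if nmw=='big' else xy[(s>-.08)&(s<.03)]
        w=hd-hd.mean(0);_,_,V=np.linalg.svd(w,full_matrices=False);d=V[0]*np.sign(V[0,0]);nn=np.array([-d[1],d[0]])
        l=(xy-hd.mean(0))@d; mid=hd.mean(0)+d*(l.min()+l.max())/2
        print(nmw,len(q),'yaw',np.degrees(np.arctan2(d[1],d[0])),'mid',mid,'L',np.ptp(l),'w',np.ptp(w@nn),'z',np.median(q[:,2]))
E
python3 m2.py | sed '1,/-----/d'
```

```text
Pt tube [ 0.60809723 -0.1685419 ] 13 0.0003294153357738383
9
5.0 0 [ 0.6077 -0.1691]
4.9 5 [ 0.6079 -0.1687]
5.0 10 [ 0.6079 -0.1687]
4.3 15 [ 0.6079 -0.1684]
4.1 20 [ 0.6081 -0.1683]
4.4 25 [ 0.608  -0.1685]
5.5 30 [ 0.6081 -0.1687]
7.1 35 [ 0.6082 -0.1689]
6.4 40 [ 0.6074 -0.1699]
5.2 45 [ 0.6076 -0.1698]
5.1 50 [ 0.6078 -0.1696]
5.3 55 [ 0.6076 -0.1695]
house ((623.2969970703125, -167.1280517578125), (90.00363159179688, 139.65098571777344), 73.33877563476562) 0.02946088814963617
big 653 yaw 19.06182115241923 mid [0.51393785 0.33354412] L 0.2714029975730761 w 0.019268767284398747 z 0.03546834960026042
small 364 yaw 18.807177930972212 mid [0.55616981 0.24500831] L 0.19622950024079538 w 0.015065711223335707 z 0.03537926511049996
Ps tube [ 0.60801496 -0.16712999] 42 0.0013547028998758441
45
52.0 0 [ 0.6086 -0.1666]
46.7 5 [ 0.6086 -0.1666]
42.6 10 [ 0.6084 -0.1668]
35.4 15 [ 0.6081 -0.1668]
31.1 20 [ 0.608  -0.1669]
31.4 25 [ 0.6081 -0.167 ]
34.3 30 [ 0.6082 -0.1668]
39.1 35 [ 0.6082 -0.1668]
45.0 40 [ 0.6083 -0.1668]
50.3 45 [ 0.6084 -0.1668]
52.6 50 [ 0.6084 -0.1666]
53.9 55 [ 0.6086 -0.1667]
house ((621.9990234375, -164.04071044921875), (91.44063568115234, 133.71603393554688), 73.14652252197266) 0.02960083913252355
big 639 yaw 18.830042885803287 mid [0.51689987 0.3350279 ] L 0.2703125439154572 w 0.02118180942743178 z 0.0359625039875918
small 383 yaw 18.559778569303077 mid [0.55853246 0.24630861] L 0.2025585651895298 w 0.01584314817079406 z 0.035643104048207426
```

```bash
cat > p.py <<'E'
from h import *
import sys
# python3 p.py X Y Z YAWDEG(tool y axis, mod 180): delta in the tool frame (assumes commanded ~ measured)
def state(): 
    s=bot.get_state();Rt=R.from_rotvec(s['tool_rot']);return s,np.array(s['tool_pos']),Rt
def delta(p,yaw,mod=180):
    s,tp,Rt=state();M=Rt.as_matrix();cy=np.degrees(np.arctan2(M[1,1],M[0,1]))
    y=np.radians(yaw);yy=np.array([np.cos(y),np.sin(y),0]);zz=np.array([0,0,-1.]);T=np.c_[np.cross(yy,zz),yy,zz]
    for flip in((0,1) if mod==180 else (0,)):
        TT=T@np.diag([-1,-1,1]) if flip else T
        rv=(Rt.inv()*R.from_matrix(TT)).as_rotvec()
        dj1=np.arctan2(p[1],p[0])-s['joints'][0]
        print('dp cm',(M.T@(np.array(p)-tp)*100).round(2),'ang',rv.round(3),'j6 either',(s['joints'][5]+rv[2]-0*dj1+dj1).round(2),(s['joints'][5]+rv[2]-dj1).round(2))
    print('now',tp.round(4),'yaw',round(cy,1),'j',s['joints'].round(3),'F',s['force'].round(2),'T',s['ft_torque'].round(3),'op',round(s['opening'],3),'gf',s['grip_force'],'t',s['time_s'])
if __name__=='__main__':
    a=list(map(float,sys.argv[1:]));delta(a[:3],a[3])
E
for y in 21 81 141; do python3 p.py .608 -.1675 .22 $y; done
```

```text
dp cm [-63.06 -65.39   8.39] ang [-0.002  0.001  0.942] j6 either -0.64 2.36
dp cm [-63.06 -65.39   8.39] ang [-1.000e-03 -2.000e-03 -2.199e+00] j6 either -3.78 -0.79
now [0.1681 0.6275 0.3028] yaw 75.0 j [ 1.226  0.124  1.652  0.     1.368 -0.083] F [ 0.01 -0.29  0.21] T [-0.037 -0.01   0.023] op 0.999 gf 0.0 t 0.1
dp cm [-63.06 -65.39   8.39] ang [-0.002 -0.    -0.105] j6 either -1.68 1.31
dp cm [-63.06 -65.39   8.39] ang [-0.000e+00  3.000e-03  3.037e+00] j6 either 1.46 4.45
now [0.1681 0.6275 0.3028] yaw 75.0 j [ 1.226  0.124  1.652  0.     1.368 -0.083] F [ 0.01 -0.29  0.21] T [-0.037 -0.01   0.023] op 0.999 gf 0.0 t 0.1
dp cm [-63.06 -65.39   8.39] ang [-2.000e-03 -1.000e-03 -1.152e+00] j6 either -2.73 0.26
dp cm [-63.06 -65.39   8.39] ang [-1.00e-03  2.00e-03  1.99e+00] j6 either 0.41 3.4
now [0.1681 0.6275 0.3028] yaw 75.0 j [ 1.226  0.124  1.652  0.     1.368 -0.083] F [ 0.01 -0.29  0.21] T [-0.037 -0.01   0.023] op 0.999 gf 0.0 t 0.1
```

```bash
python3 -m inch '{"dp":[[-3.9,-4.1,0.4],[-7.8,-8.2,0.8],[-11.7,-12.3,1.2],[-15.6,-16.4,1.6],[-19.5,-20.5,2],[-23.4,-24.6,2.4],[-27.3,-28.7,2.8],[-31.2,-32.8,3.2]],"angular":[[0,0,0.06],[0,0,0.12],[0,0,0.18],[0,0,0.24],[0,0,0.3],[0,0,0.36],[0,0,0.42],[0,0,0.48]]}' -1; python3 p.py .608 -.1675 .22 21
```

```text
time_s: 1.1
tool_pos: [0.385, 0.2285, 0.2715]
tool_rot: [1.141, 2.927, 0.0]
force: [1.4, 0.5, -0.2]
opening: 0.995
grip_force: 0.0
dp cm [-43.22 -14.06   5.15] ang [0.    0.    0.461] j6 either -0.64 0.73
dp cm [-43.22 -14.06   5.15] ang [-0.     0.    -2.681] j6 either -3.78 -2.41
now [0.385  0.2285 0.2715] yaw 47.4 j [ 0.416 -0.324  2.119 -0.     1.346 -0.412] F [ 1.42  0.48 -0.24] T [ 0.019 -0.023  0.069] op 0.995 gf 0.0 t 1.1
```

```bash
python3 -m inch '{"dp":[[-5.5,-1.8,0.6],[-11,-3.6,1.2],[-16.5,-5.4,1.8],[-22,-7.2,2.4],[-27.5,-9,3],[-33,-10.8,3.7],[-38.5,-12.6,4.4],[-43,-14.0,5.1]],"angular":[[0,0,0.06],[0,0,0.12],[0,0,0.18],[0,0,0.24],[0,0,0.3],[0,0,0.36],[0,0,0.42],[0,0,0.46]]}'; python3 p.py .608 -.1675 .122 21
```

```text
time_s: 2.1
tool_pos: [0.6077, -0.1656, 0.2201]
tool_rot: [-1.779, -2.588, 0.0]
force: [0.7, 0.2, 0.5]
opening: 1.003
grip_force: 0.0
dp cm [-0.2  -0.03  9.81] ang [-0.001 -0.001 -0.   ] j6 either -0.64 -0.8
dp cm [-0.2  -0.03  9.81] ang [-1.000e-03  1.000e-03  3.142e+00] j6 either 2.51 2.34
now [ 0.6077 -0.1656  0.2201] yaw 21.0 j [-0.351  0.145  1.772  0.     1.225 -0.718] F [0.67 0.22 0.54] T [0.028 0.025 0.015] op 1.003 gf 0.0 t 2.1
```

```bash
python3 -m inch '{"dp":[[-0.2,0,1],[-0.2,0,3],[-0.2,0,5],[-0.2,0,7],[-0.2,0,8.5],[-0.2,0,9.3],[-0.2,0,9.8],[-0.2,0,9.8]],"angular":[[0,0,0],[0,0,0],[0,0,0],[0,0,0],[0,0,0],[0,0,0],[0,0,0],[0,0,0]]}'; python3 p.py .608 -.1675 .122 21; python3 - <<'E'
from h import *
a=grab('top');b=grab('scene')
A=cv2.resize(a['color'][153:223,293:363],(400,400),interpolation=2);B=cv2.resize(b['color'][176:256,191:271],(400,400),interpolation=2)
cv2.imwrite('pics/c2.png',np.hstack([A,B])[:,:,::-1])
E
```

```text
time_s: 3.1
tool_pos: [0.608, -0.1654, 0.123]
tool_rot: [1.776, 2.591, 0.0]
force: [-0.3, -0.4, 0.9]
opening: 0.997
grip_force: 0.0
dp cm [-0.19 -0.08  0.1 ] ang [0.    0.    0.002] j6 either -0.64 -0.8
dp cm [-0.19 -0.08  0.1 ] ang [-0.     0.    -3.139] j6 either -3.78 -3.94
now [ 0.608  -0.1654  0.123 ] yaw 21.1 j [-0.351  0.252  1.827 -0.     1.062 -0.72 ] F [-0.28 -0.38  0.86] T [ 0.033 -0.017  0.056] op 0.997 gf 0.0 t 3.1
```

View pics/c2.png

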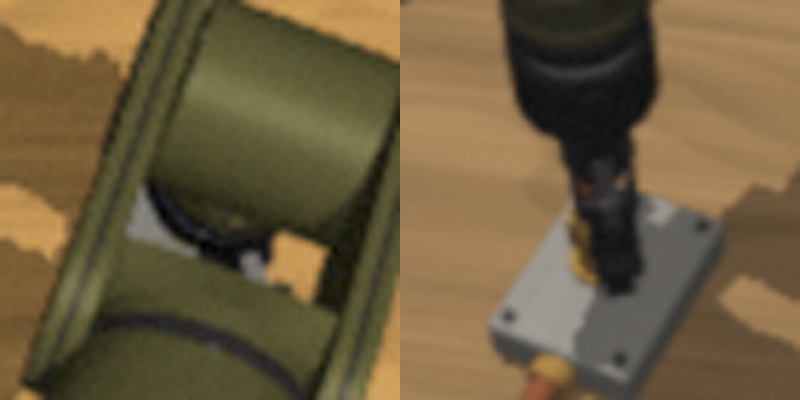

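The fingers straddle the nut: in the right half, a finger stands in front of the brass at about (610,240). The left half is blocked by the arm. Now I'll close the gripper.

```bash
python3 -m inch '{"dp":[[-0.15,0,0],[-0.15,0,0],[-0.15,0,0],[-0.15,0,0],[-0.15,0,0],[-0.15,0,0],[-0.15,0,0],[-0.15,0,0]],"angular":[[0,0,0],[0,0,0],[0,0,0],[0,0,0],[0,0,0],[0,0,0],[0,0,0],[0,0,0]]}' 1; python3 p.py .608 -.1675 .122 21
```

```text
time_s: 4.2
tool_pos: [0.6081, -0.1669, 0.1235]
tool_rot: [-1.776, -2.591, 0.001]
force: [-4.8, -1.3, 6.4]
opening: 0.337
grip_force: 59.6
dp cm [-0.05 -0.03  0.15] ang [-0.001 -0.     0.003] j6 either -0.63 -0.8
dp cm [-0.05 -0.03  0.15] ang [ 0.000e+00 -2.000e-03 -3.139e+00] j6 either -3.78 -3.94
now [ 0.6081 -0.1669  0.1235] yaw 21.1 j [-3.530e-01  2.530e-01  1.825e+00 -1.000e-03  1.065e+00 -7.220e-01] F [-4.82 -1.28  6.43] T [-0.094  0.808  0.019] op 0.337 gf 59.62523940950632 t 4.2
```

```bash
python3 -m inch '{"dp":[[0,0,0],[0,0,0],[0,0,0],[0,0,0],[0,0,0],[0,0,0],[0,0,0],[0,0,0]],"angular":[[0,0,0.05],[0,0,0.1],[0,0,0.15],[0,0,0.2],[0,0,0.25],[0,0,0.3],[0,0,0.35],[0,0,0.4]]}'; python3 p.py .608 -.1675 .122 21|tail -1
```

```text
time_s: 5.2
tool_pos: [0.609, -0.1667, 0.1235]
tool_rot: [2.256, 2.184, 0.002]
force: [1.1, 0.1, 2.4]
opening: 0.335
grip_force: 59.5
now [ 0.609  -0.1667  0.1235] yaw -1.9 j [-0.352  0.253  1.824  0.     1.062 -0.32 ] F [1.08 0.08 2.44] T [0.011 0.047 0.05 ] op 0.335 gf 59.456168113974854 t 5.2
```

```bash
python3 -m inch '{"dp":[[0,0,0],[0,0,0],[0,0,0],[0,0,0],[0,0,0],[0,0,0],[0,0,0],[0,0,0]],"angular":[[0,0,0.02],[0,0,0.04],[0,0,0.06],[0,0,0.08],[0,0,0.1],[0,0,0.12],[0,0,0.12],[0,0,0.12]]}'; python3 p.py .608 -.1675 .122 21|tail -1
```

```text
time_s: 6.2
tool_pos: [0.6093, -0.1668, 0.1235]
tool_rot: [2.382, 2.045, 0.003]
force: [4.9, 1.1, 3.0]
opening: 0.336
grip_force: 59.6
now [ 0.6093 -0.1668  0.1235] yaw -8.7 j [-3.520e-01  2.540e-01  1.824e+00  1.000e-03  1.061e+00 -2.010e-01] F [4.92 1.13 3.04] T [ 0.15  -0.944  0.03 ] op 0.336 gf 59.62182746643734 t 6.2
```

```bash
python3 -m inch '{"dp":[[0,0,0],[0,0,0],[0,0,0],[0,0,0],[0,0,0],[0,0,0],[0,0,0],[0,0,0]],"angular":[[0,0,0.02],[0,0,0.04],[0,0,0.06],[0,0,0.08],[0,0,0.1],[0,0,0.12],[0,0,0.12],[0,0,0.12]]}'; python3 p.py .608 -.1675 .122 21|tail -1
```

```text
time_s: 7.2
tool_pos: [0.6095, -0.1669, 0.1235]
tool_rot: [2.499, 1.899, 0.003]
force: [7.0, 1.6, 2.6]
opening: 0.338
grip_force: 59.7
now [ 0.6095 -0.1669  0.1235] yaw -15.5 j [-0.352  0.254  1.824  0.     1.06  -0.081] F [6.99 1.58 2.6 ] T [ 0.04  -1.146  0.311] op 0.338 gf 59.72769439240437 t 7.2
```

```bash
python3 -m inch '{"dp":[[0,0,0],[0,0,0],[0,0,0],[0,0,0],[0,0,0],[0,0,0],[0,0,0],[0,0,0]],"angular":[[0,0,0.01],[0,0,0.02],[0,0,0.03],[0,0,0.04],[0,0,0.05],[0,0,0.05],[0,0,0.05],[0,0,0.05]]}'; python3 p.py .608 -.1675 .122 21|tail -1
```

```text
time_s: 8.2
tool_pos: [0.6096, -0.1669, 0.1235]
tool_rot: [2.544, 1.837, 0.003]
force: [7.1, 0.6, 2.2]
opening: 0.339
grip_force: 60.1
now [ 0.6096 -0.1669  0.1235] yaw -18.3 j [-0.352  0.254  1.824  0.     1.06  -0.032] F [7.09 0.57 2.17] T [ 0.05  -1.188  0.638] op 0.339 gf 60.06517387271742 t 8.2
```

```bash
python3 -m inch '{"dp":[[0,0,0],[0,0,0],[0,0,0],[0,0,0],[0,0,0],[0,0,0],[0,0,0],[0,0,0]],"angular":[[0,0,0.01],[0,0,0.02],[0,0,0.02],[0,0,0.02],[0,0,0.02],[0,0,0.02],[0,0,0.02],[0,0,0.02]]}'; python3 p.py .608 -.1675 .122 21|tail -1
```

```text
time_s: 9.2
tool_pos: [0.6097, -0.1669, 0.1235]
tool_rot: [2.563, 1.812, 0.004]
force: [7.5, 0.1, 1.4]
opening: 0.337
grip_force: 60.0
now [ 0.6097 -0.1669  0.1235] yaw -19.5 j [-0.352  0.254  1.824  0.     1.06  -0.012] F [7.53 0.15 1.4 ] T [ 0.067 -1.258  0.696] op 0.337 gf 60.04611562602804 t 9.2
```

```bash
python3 -m inch '{"dp":[[0,0,0],[0,0,0],[0,0,0],[0,0,0],[0,0,-2],[0,0,-6],[0,0,-10],[0,0,-12]],"angular":[[0,0,0],[0,0,0],[0,0,0],[0,0,0],[0,0,0],[0,0,0],[0,0,0],[0,0,0]]}' -1; python3 p.py .516 .334 .16 109
```

```text
time_s: 10.2
tool_pos: [0.6096, -0.1671, 0.2476]
tool_rot: [2.562, 1.809, 0.005]
force: [0.0, 0.7, 0.2]
opening: 1.003
grip_force: 0.0
dp cm [ 44.1  -25.63   8.6 ] ang [ 0.003  0.007 -2.243] j6 either -1.33 -3.18
dp cm [ 44.1  -25.63   8.6 ] ang [ 0.006 -0.003  0.898] j6 either 1.81 -0.04
now [ 0.6096 -0.1671  0.2476] yaw -19.5 j [-0.353  0.123  1.748 -0.     1.265 -0.011] F [0.02 0.67 0.16] T [-0.016  0.057 -0.019] op 1.003 gf 0.0 t 10.2
```

```bash
python3 -m inch '{"dp":[[3,-1.7,0],[6,-3.4,0],[9,-5.1,0],[12,-6.8,0.5],[15,-8.5,1],[18,-10.2,1.5],[21,-11.9,2],[24,-13.6,2.5]],"angular":[[0,0,-0.15],[0,0,-0.3],[0,0,-0.45],[0,0,-0.6],[0,0,-0.75],[0,0,-0.9],[0,0,-1.05],[0,0,-1.2]]}'; python3 p.py .516 .334 .16 109|head -1; python3 - <<'E'
from h import *
a=grab('top');b=grab('scene')
np.savez('m1.npz',Pt=a['P'],Ps=b['P'],ct=a['color'],cs=b['color'])
A=cv2.resize(a['color'][163:213,303:353],(400,400),interpolation=2);B=cv2.resize(b['color'][196:256,201:261],(400,400),interpolation=2)
cv2.imwrite('pics/c3.png',np.hstack([A,B])[:,:,::-1])
from scipy.optimize import least_squares
for P,c in((a['P'],(.608,-.1685)),(b['P'],(.608,-.167))):
    h=P[(P[...,2]>.054)&(P[...,2]<.072)&(np.hypot(P[...,0]-c[0],P[...,1]-c[1])<.022)]
    for a in range(0,60,5):
        ang=np.radians(a)+np.arange(6)*np.pi/3;N=np.c_[np.cos(ang),np.sin(ang)]
        g=least_squares(lambda c:((h[:,:2]-c)@N.T).max(1)-.015,c,loss='soft_l1',f_scale=.002);print(a,round(g.cost*1e6,1),end='; ')
    print(len(h))
E
```

```text
time_s: 11.2
tool_pos: [0.56, 0.106, 0.2178]
tool_rot: [-1.087, -2.947, 0.0]
force: [0.0, -0.6, -0.0]
opening: 1.001
grip_force: 0.0
dp cm [18.15 14.49  5.78] ang [-0.000e+00 -1.000e-03 -1.039e+00] j6 either -1.33 -2.29
0 2.5; 5 4.0; 10 4.9; 15 6.0; 20 6.5; 25 6.4; 30 5.0; 35 3.4; 40 1.4; 45 0.6; 50 0.8; 55 1.6; 10
0 43.4; 5 48.1; 10 51.4; 15 52.2; 20 49.9; 25 45.1; 30 38.9; 35 34.7; 40 31.2; 45 32.3; 50 34.0; 55 38.0; 47
```

```bash
python3 -m inch '{"dp":[[2.6,2.1,0.8],[5.2,4.2,1.6],[7.8,6.3,2.4],[10.4,8.4,3.2],[13,10.4,4],[15.6,12.5,4.8],[18.15,14.5,5.5],[18.15,14.5,5.8]],"angular":[[0,0,-0.15],[0,0,-0.3],[0,0,-0.45],[0,0,-0.6],[0,0,-0.75],[0,0,-0.9],[0,0,-1.04],[0,0,-1.04]]}'; python3 p.py .516 .334 .088 109
```

```text
time_s: 12.3
tool_pos: [0.5175, 0.3342, 0.1595]
tool_rot: [0.514, -3.099, 0.001]
force: [-0.2, -0.8, -0.4]
opening: 1.002
grip_force: 0.0
dp cm [0.14 0.04 7.15] ang [-0.    -0.001 -0.003] j6 either -1.33 -1.5
dp cm [0.14 0.04 7.15] ang [-1.000e-03  1.000e-03  3.139e+00] j6 either 1.81 1.64
now [0.5175 0.3342 0.1595] yaw 108.8 j [ 0.486  0.18   1.843 -0.     1.12  -1.413] F [-0.16 -0.76 -0.35] T [-0.047 -0.01   0.007] op 1.002 gf 0.0 t 12.3
```

```bash
python3 -m inch '{"dp":[[0.1,0,1],[0.1,0,2.5],[0.1,0,4],[0.1,0,5.5],[0.1,0,6.5],[0.1,0,7.1],[0.1,0,7.1],[0.1,0,7.1]],"angular":[[0,0,0],[0,0,0],[0,0,0],[0,0,0],[0,0,0],[0,0,0],[0,0,0],[0,0,0]]}'; python3 p.py .516 .334 .088 109|tail -1;  python3 -m inch '{"dp":[[0,0,0],[0,0,0],[0,0,0],[0,0,0],[0,0,0],[0,0,0],[0,0,0],[0,0,0]],"angular":[[0,0,0],[0,0,0],[0,0,0],[0,0,0],[0,0,0],[0,0,0],[0,0,0],[0,0,0]]}' 1;python3 p.py .516 .334 .088 109|tail -1
```

```text
time_s: 13.3
tool_pos: [0.5172, 0.3332, 0.0895]
tool_rot: [-0.513, 3.098, 0.0]
force: [0.3, -0.1, 0.8]
opening: 1.003
grip_force: 0.0
now [0.5172 0.3332 0.0895] yaw 108.8 j [ 0.485  0.268  1.874 -0.     0.999 -1.414] F [ 0.28 -0.11  0.82] T [ 0.048 -0.069 -0.032] op 1.003 gf 0.0 t 13.3
time_s: 14.3
tool_pos: [0.517, 0.3331, 0.0892]
tool_rot: [-0.513, 3.099, 0.001]
force: [-0.1, -0.1, 3.3]
opening: 0.194
grip_force: 60.4
now [0.517  0.3331 0.0892] yaw 108.8 j [ 0.485  0.268  1.874  0.     0.999 -1.414] F [-0.08 -0.14  3.3 ] T [0.147 0.139 0.022] op 0.194 gf 60.40003180503845 t 14.3
```

```bash
python3 -m inch '{"dp":[[0,0,-0.5],[0,0,-1.5],[0,0,-3],[0,0,-5],[0,0,-7],[0,0,-9],[0,0,-11],[0,0,-12]],"angular":[[0,0,0],[0,0,0],[0,0,0],[0,0,0],[0,0,0],[0,0,0],[0,0,0],[0,0,0]]}'; python3 p.py .4458 -.197 .19 100.5; python3 - <<'E'
from h import *
b=grab('scene');a=grab('top')
A=a['color'][120:270,100:260];B=b['color'][140:290,360:520]
cv2.imwrite('pics/c4.png',cv2.resize(np.hstack([A,B]),(800,375),interpolation=2)[:,:,::-1])
E
```

```text
time_s: 15.3
tool_pos: [0.5174, 0.3332, 0.2113]
tool_rot: [-0.513, 3.097, 0.001]
force: [0.8, -0.2, -3.7]
opening: 0.2
grip_force: 59.7
dp cm [ 23.88 -47.89   2.04] ang [0.001 0.003 0.145] j6 either -2.17 -0.37
dp cm [ 23.88 -47.89   2.04] ang [-4.000e-03  1.000e-03 -2.997e+00] j6 either -5.31 -3.51
now [0.5174 0.3332 0.2113] yaw 108.8 j [ 0.485  0.122  1.814  0.     1.204 -1.414] F [ 0.85 -0.25 -3.69] T [-0.013 -0.057  0.005] op 0.2 gf 59.6813839673996 t 15.3
```

View pics/c4.png

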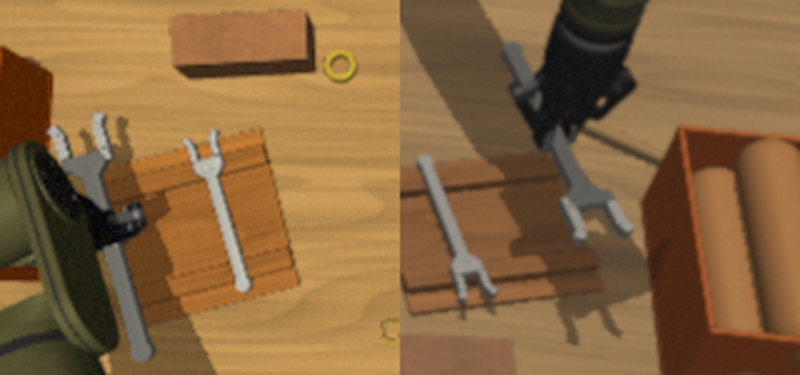

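The wrench is gripped level: its jaw is at about (80,135) in the left half, and the small wrench is undisturbed. Next I'll carry it over to the nut.

```bash
python3 -m inch '{"dp":[[1.5,-3,0],[4.2,-8.4,0],[6.9,-13.8,0],[9.6,-19.2,0],[12.3,-24.6,0],[15,-30,0],[17.7,-35.4,0],[20.4,-40.8,0]],"angular":[[0,0,0.02],[0,0,0.04],[0,0,0.06],[0,0,0.08],[0,0,0.1],[0,0,0.12],[0,0,0.14],[0,0,0.145]]}'; python3 p.py .4458 -.197 .1242 100.5
```

```text
time_s: 16.4
tool_pos: [0.4542, -0.1207, 0.2082]
tool_rot: [0.287, -3.128, -0.001]
force: [1.2, -0.4, -3.3]
opening: 0.196
grip_force: 59.7
dp cm [ 2.21 -7.36  8.4 ] ang [ 0.001 -0.001 -0.   ] j6 either -2.17 -2.09
dp cm [ 2.21 -7.36  8.4 ] ang [-1.000e-03 -1.000e-03  3.141e+00] j6 either 0.97 1.06
now [ 0.4542 -0.1207  0.2082] yaw 100.5 j [-0.374 -0.205  2.135  0.     1.213 -2.128] F [ 1.18 -0.36 -3.28] T [ 0.028 -0.085 -0.013] op 0.196 gf 59.736478328704834 t 16.4
```

```bash
python3 -m inch '{"dp":[[1.1,-3.6,0],[2.2,-7.4,0],[2.2,-7.4,1],[2.2,-7.4,3],[2.2,-7.4,5],[2.2,-7.4,7],[2.2,-7.4,8.4],[2.2,-7.4,8.4]],"angular":[[0,0,0],[0,0,0],[0,0,0],[0,0,0],[0,0,0],[0,0,0],[0,0,0],[0,0,0]]}'; python3 p.py .4949 -.188 .1242 100.5; python3 - <<'E'
from h import *
b=grab('scene');a=grab('top')
A=a['color'][150:240,290:386];B=b['color'][160:250,195:291]
cv2.imwrite('pics/c5.png',cv2.resize(np.hstack([A,B]),(800,375),interpolation=2)[:,:,::-1])
for d in(a,b):
    P=d['P'];dr=np.array([np.cos(np.radians(10.5)),np.sin(np.radians(10.5))]);q=P[...,:2]-[.608,-.167];s=q@dr;n=q@np.array([-dr[1],dr[0]])
    k=(P[...,2]>.05)&(P[...,2]<.09)&(s<-.025)&(s>-.085)&(abs(n)<.06);
    print('head',k.sum(),'n',n[k].min(),n[k].max(),'smax',s[k].max(),'z',np.median(P[...,2][k]))
    for lo,hi in((-.045,-.028),(-.062,-.045),(-.085,-.07)):
        kk=k&(s>lo)&(s<hi);x=np.sort(n[kk]);print(lo,len(x),x[:3].round(4),x[-3:].round(4),x.mean().round(4) if len(x) else '')
E
```

```text
time_s: 17.4
tool_pos: [0.4461, -0.1947, 0.1231]
tool_rot: [0.288, -3.125, -0.004]
force: [-0.0, 0.3, -4.0]
opening: 0.196
grip_force: 59.9
dp cm [-4.92 -0.23 -0.12] ang [ 0.003 -0.003  0.001] j6 either -2.12 -2.43
dp cm [-4.92 -0.23 -0.12] ang [ 0.005  0.004 -3.141] j6 either -5.26 -5.58
now [ 0.4461 -0.1947  0.1231] yaw 100.5 j [-0.522 -0.047  2.153  0.     1.04  -2.277] F [-0.04  0.32 -3.99] T [-0.04  -0.008 -0.006] op 0.196 gf 59.87559199333191 t 17.4
head 214 n -0.026378331722909758 0.03458687405082585 smax -0.03120821110631394 z 0.06982948547821471
-0.045 41 [-0.0264 -0.026  -0.0242] [0.0325 0.0327 0.0346] 0.004
-0.062 51 [-0.0235 -0.0231 -0.0224] [0.0309 0.031  0.0312] 0.004
-0.085 98 [-0.0234 -0.0227 -0.0221] [0.0301 0.0303 0.0308] 0.004
head 213 n -0.024807192597651857 0.03755714522930523 smax -0.028814548666085106 z 0.0686782124787723
-0.045 58 [-0.0248 -0.0246 -0.0241] [0.037  0.0373 0.0376] 0.0078
-0.062 38 [-0.0193 -0.019  -0.0189] [0.0318 0.0319 0.032 ] 0.0065
-0.085 86 [-0.0198 -0.0198 -0.0192] [0.0289 0.0314 0.0317] 0.0057
```

View pics/c5.png

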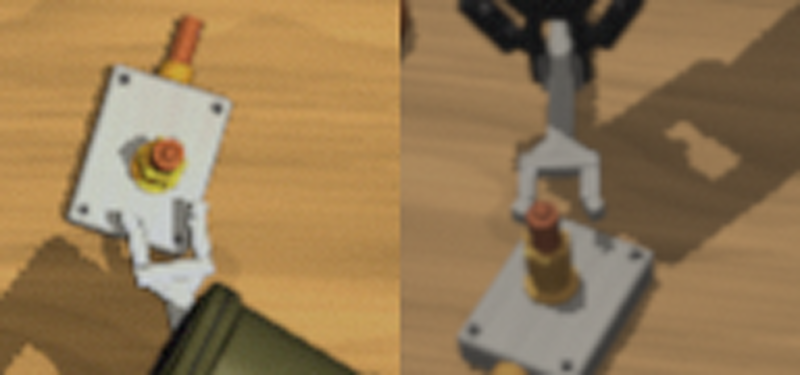

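The jaw faces the nut from about 50 mm back, with the prongs at (125,215) and (205,205) in the left half. It sits about 5 mm off the nut's axis, so I'll correct that and slide on.

```bash
python3 -m inch '{"dp":[[0,-0.5,0],[-0.5,-0.5,0],[-1,-0.5,0],[-1.5,-0.5,0],[-2,-0.5,0],[-2.5,-0.5,0],[-3,-0.5,0],[-3,-0.5,0]],"angular":[[0,0,0],[0,0,0],[0,0,0],[0,0,0],[0,0,0],[0,0,0],[0,0,0],[0,0,0]]}'; python3 p.py .4949 -.188 .1242 100.5|tail -1
python3 - <<'E'
from h import *
b=grab('scene');a=grab('top')
for d in(a,b):
    P=d['P'];dr=np.array([np.cos(np.radians(10.5)),np.sin(np.radians(10.5))]);q=P[...,:2]-[.608,-.1675];s=q@dr;n=q@np.array([-dr[1],dr[0]])
    k=(P[...,2]>.05)&(P[...,2]<.085)&(s<-.017)&(s>-.085)&(abs(n)<.06);
    for lo,hi in((-.03,-.018),(-.045,-.03),(-.06,-.045)):
        kk=k&(s>lo)&(s<hi);x=np.sort(n[kk]);print(lo,len(x),x[:3].round(4),x[-3:].round(4))
E
```

```text
time_s: 18.5
tool_pos: [0.4779, -0.1952, 0.125]
tool_rot: [-0.288, 3.128, -0.0]
force: [0.1, -0.3, -3.0]
opening: 0.197
grip_force: 60.0
now [ 0.4779 -0.1952  0.125 ] yaw 100.5 j [-0.492  0.015  2.088 -0.     1.038 -2.246] F [ 0.08 -0.31 -3.04] T [-0.04  -0.039 -0.009] op 0.197 gf 59.95479762554169 t 18.5
-0.03 37 [-0.0278 -0.0274 -0.0272] [0.0255 0.0256 0.026 ]
-0.045 66 [-0.0283 -0.0271 -0.0262] [0.0255 0.0256 0.0258]
-0.06 80 [-0.0265 -0.0241 -0.0231] [0.0253 0.0255 0.0259]
-0.03 24 [-0.0259 -0.0254 -0.0231] [0.0269 0.027  0.0273]
-0.045 70 [-0.0266 -0.0261 -0.0259] [0.0269 0.0269 0.027 ]
-0.06 69 [-0.0268 -0.0267 -0.0239] [0.0267 0.0267 0.0267]
```

```bash
python3 -m inch '{"dp":[[-0.3,0,0],[-0.6,0,0],[-0.9,0,0],[-1.2,0,0],[-1.5,0,0],[-1.8,0,0],[-1.8,0,0],[-1.8,0,0]],"angular":[[0,0,0],[0,0,0],[0,0,0],[0,0,0],[0,0,0],[0,0,0],[0,0,0],[0,0,0]]}'; python3 p.py .4949 -.188 .1242 100.5|tail -1
python3 - <<'E'
from h import *
b=grab('scene');a=grab('top')
for d in(a,b):
    P=d['P'];dr=np.array([np.cos(np.radians(10.5)),np.sin(np.radians(10.5))]);q=P[...,:2]-[.608,-.1675];s=q@dr;n=q@np.array([-dr[1],dr[0]])
    k=(P[...,2]>.06)&(P[...,2]<.085)&(s<.04)&(s>-.085)&(abs(n)<.06)
    print(s[k].max(),s[k&(abs(n)>.019)].max(), n[k&(s<-.02)&(s>-.04)].min(),n[k&(s<-.02)&(s>-.04)].max())
E
```

```text
time_s: 19.6
tool_pos: [0.4952, -0.1919, 0.1249]
tool_rot: [0.287, -3.128, -0.0]
force: [0.2, -0.4, -3.4]
opening: 0.194
grip_force: 60.0
now [ 0.4952 -0.1919  0.1249] yaw 100.5 j [-0.471  0.047  2.055 -0.     1.039 -2.225] F [ 0.23 -0.37 -3.36] T [ 0.001 -0.04   0.034] op 0.194 gf 59.95479762554169 t 19.6
0.016183745069062408 0.016183745069062408 -0.027516812776408668 0.02556430374284576
0.019054808218087464 0.019054808218087464 -0.026213134128805538 0.02693477581987714
```

```bash
python3 -m inch '{"dp":[[0,0.46,0],[-0.02,0.92,0],[-0.06,1.38,0],[-0.12,1.84,0],[-0.2,2.07,0],[-0.2,2.07,0],[-0.2,2.07,0],[-0.2,2.07,0]],"angular":[[0,0,0.04],[0,0,0.08],[0,0,0.12],[0,0,0.16],[0,0,0.18],[0,0,0.18],[0,0,0.18],[0,0,0.18]]}'; python3 p.py .4949 -.188 .1242 100.5|tail -1
python3 -c "
import numpy as np
for a in np.arange(.05,.85,.05): print(round(a,2),round(-11.55*(1-np.cos(a))+.15*np.sin(a),2),round(11.55*np.sin(a)+.15*(1-np.cos(a)),2))"
```

```text
time_s: 20.7
tool_pos: [0.4926, -0.1713, 0.1245]
tool_rot: [0.006, -3.139, -0.0]
force: [-4.6, -0.6, -2.1]
opening: 0.194
grip_force: 60.1
now [ 0.4926 -0.1713  0.1245] yaw 90.2 j [-4.370e-01  2.800e-02  2.076e+00 -1.000e-03  1.040e+00 -2.012e+00] F [-4.56 -0.62 -2.13] T [-0.121  0.693  0.291] op 0.194 gf 60.07570803165436 t 20.7
0.05 -0.01 0.58
0.1 -0.04 1.15
0.15 -0.11 1.73
0.2 -0.2 2.3
0.25 -0.32 2.86
0.3 -0.47 3.42
0.35 -0.65 3.97
0.4 -0.85 4.51
0.45 -1.08 5.04
0.5 -1.34 5.56
0.55 -1.62 6.06
0.6 -1.93 6.55
0.65 -2.26 7.02
0.7 -2.62 7.48
0.75 -3.0 7.91
0.8 -3.4 8.33
```

```bash
python3 -m inch '{"dp":[[0.02,0.29,0],[0.04,0.58,0],[0.05,0.86,0],[0.06,1.15,0],[0.06,1.15,0],[0.06,1.15,0],[0.06,1.15,0],[0.06,1.15,0]],"angular":[[0,0,0.025],[0,0,0.05],[0,0,0.075],[0,0,0.1],[0,0,0.1],[0,0,0.1],[0,0,0.1],[0,0,0.1]]}'; python3 p.py .4949 -.188 .1242 100.5|tail -1
```

```text
time_s: 21.7
tool_pos: [0.4924, -0.1597, 0.1247]
tool_rot: [-0.151, -3.137, -0.0]
force: [-4.7, -2.0, -4.1]
opening: 0.197
grip_force: 60.0
now [ 0.4924 -0.1597  0.1247] yaw 84.5 j [-0.417  0.019  2.085 -0.     1.039 -1.892] F [-4.75 -1.96 -4.13] T [-0.253  0.762  0.373] op 0.197 gf 60.00878155231476 t 21.7
```

```bash
python3 -m inch '{"dp":[[0,0.58,0],[-0.04,1.15,0],[-0.1,1.73,0],[-0.18,2.3,0],[-0.29,2.86,0],[-0.43,3.42,0],[-0.6,3.97,0],[-0.8,4.51,0]],"angular":[[0,0,0.05],[0,0,0.1],[0,0,0.15],[0,0,0.2],[0,0,0.25],[0,0,0.3],[0,0,0.35],[0,0,0.4]]}'; python3 p.py .4949 -.188 .1242 100.5|tail -1
```

```text
time_s: 22.7
tool_pos: [0.5053, -0.1152, 0.1249]
tool_rot: [0.774, 3.045, 0.001]
force: [-1.9, -0.2, -4.5]
opening: 0.191
grip_force: 60.0
now [ 0.5053 -0.1152  0.1249] yaw 61.5 j [-3.280e-01  1.900e-02  2.084e+00  1.000e-03  1.038e+00 -1.401e+00] F [-1.95 -0.23 -4.48] T [-0.089  0.456  0.527] op 0.191 gf 59.99238073825836 t 22.7
```

```bash
python3 -m inch '{"dp":[[0,0.58,0],[-0.04,1.15,0],[-0.1,1.73,0],[-0.18,2.3,0],[-0.29,2.86,0],[-0.43,3.42,0],[-0.6,3.97,0],[-0.8,4.51,0]],"angular":[[0,0,0.05],[0,0,0.1],[0,0,0.15],[0,0,0.2],[0,0,0.25],[0,0,0.3],[0,0,0.35],[0,0,0.4]]}'; python3 p.py .4949 -.188 .1242 100.5|tail -1;python3 - <<'E'
from h import *
b=grab('scene');a=grab('top')
A=a['color'][140:260,280:400];B=b['color'][150:270,170:290]
cv2.imwrite('pics/c6.png',cv2.resize(np.hstack([A,B]),(800,400),interpolation=2)[:,:,::-1])
E
```

```text
time_s: 23.7
tool_pos: [0.5344, -0.0793, 0.125]
tool_rot: [1.363, 2.829, 0.002]
force: [-0.0, -0.1, -4.5]
opening: 0.194
grip_force: 60.0
now [ 0.5344 -0.0793  0.125 ] yaw 38.6 j [-2.470e-01  6.600e-02  2.035e+00  1.000e-03  1.039e+00 -9.210e-01] F [-0.04 -0.09 -4.49] T [0.066 0.149 0.647] op 0.194 gf 60.002453327178955 t 23.7
```

View pics/c6.png

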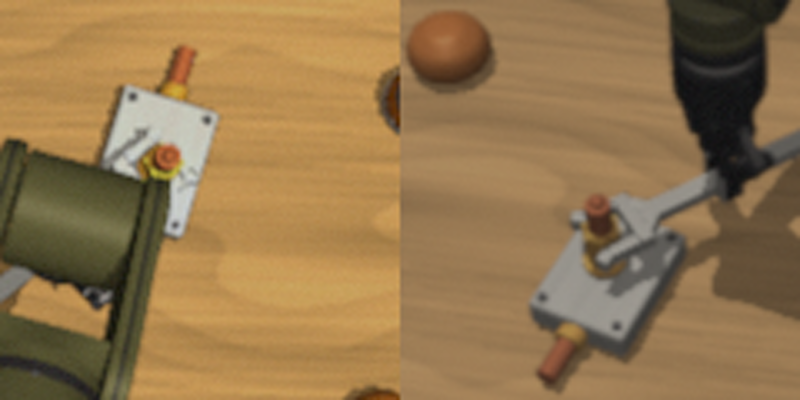

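The jaw is fully around the nut, with its prongs at (575,220) and (605,255) in the right half, and the torque holds steady. I'll carry on turning.

```bash
python3 -m inch '{"dp":[[0,0.58,0],[-0.04,1.15,0],[-0.1,1.73,0],[-0.18,2.3,0],[-0.29,2.86,0],[-0.43,3.42,0],[-0.6,3.97,0],[-0.8,4.51,0]],"angular":[[0,0,0.05],[0,0,0.1],[0,0,0.15],[0,0,0.2],[0,0,0.25],[0,0,0.3],[0,0,0.35],[0,0,0.4]]}'; python3 p.py .4949 -.188 .1242 100.5|tail -1
```

```text
time_s: 24.8
tool_pos: [0.5749, -0.0576, 0.1253]
tool_rot: [1.896, 2.503, 0.003]
force: [1.2, 0.2, -5.2]
opening: 0.192
grip_force: 60.3
now [ 0.5749 -0.0576  0.1253] yaw 15.7 j [-1.930e-01  1.430e-01  1.950e+00  1.000e-03  1.046e+00 -4.680e-01] F [ 1.21  0.19 -5.21] T [ 0.264 -0.108  0.787] op 0.192 gf 60.25624394416809 t 24.8
```

```bash
python3 -m inch '{"dp":[[0,0.58,0],[-0.04,1.15,0],[-0.1,1.73,0],[-0.18,2.3,0],[-0.29,2.86,0],[-0.29,2.86,0],[-0.29,2.86,0],[-0.29,2.86,0]],"angular":[[0,0,0.05],[0,0,0.1],[0,0,0.15],[0,0,0.2],[0,0,0.25],[0,0,0.25],[0,0,0.25],[0,0,0.25]]}'; python3 p.py .4949 -.188 .1242 100.5|tail -1
cat > w.py <<'E'
from h import *
from m2 import box
s=bot.get_state();M=R.from_rotvec(s['tool_rot']).as_matrix();d0=-M[:2,0];n0=np.array([-d0[1],d0[0]]);t=np.array(s['tool_pos'])[:2]
print('WWW')
for nm in('top','scene'):
    P=grab(nm)['P'];q=P[...,:2]-t;l=q@d0;n=q@n0
    for lo,hi,w in((-.125,.08,.03),):
        k=(P[...,2]>.058)&(P[...,2]<.082)&(l>lo)&(l<hi)&(abs(n)<w)&(abs(l)>.045)
        x=l[k];y=n[k];
        if k.sum()<8: print(nm,'few');continue
        for _ in range(4):
            f=np.polyfit(x,y,1);e=y-np.polyval(f,x);g=abs(e)<.013;x,y=x[g],y[g]
        print(nm,len(x),'tool dir',np.degrees(np.arctan2(d0[1],d0[0])),'wrench rel deg',np.degrees(np.arctan(f[0])),'off',f[1],'span',x.min(),x.max(),'sd',e.std())
E
python3 w.py|sed '1,/WWW/d'
```

```text
time_s: 25.8
tool_pos: [0.6029, -0.0528, 0.1255]
tool_rot: [2.192, 2.248, 0.003]
force: [5.6, 2.4, -4.1]
opening: 0.197
grip_force: 60.9
now [ 0.6029 -0.0528  0.1255] yaw 1.4 j [-1.760e-01  1.990e-01  1.886e+00  1.000e-03  1.054e+00 -2.020e-01] F [ 5.59  2.42 -4.1 ] T [ 0.466 -0.785  1.04 ] op 0.197 gf 60.87091326713562 t 25.8
top 119 tool dir -88.56075444821968 wrench rel deg -1.952299624722341 off -0.007338940179099902 span -0.12493845054479549 0.07992665275479562 sd 0.005643639926929114
scene 323 tool dir -88.56075444821968 wrench rel deg 1.908585599339441 off 0.0038570343839859672 span -0.12496427687134458 0.079696336119137 sd 0.0058243966909892865
```

```bash
python3 -m inch '{"dp":[[0,-0.58,0],[-0.05,-1.15,0],[-0.13,-1.73,0],[-0.23,-2.3,0],[-0.27,-2.53,0],[-0.27,-2.53,0],[-0.27,-2.53,0],[-0.27,-2.53,0]],"angular":[[0,0,-0.05],[0,0,-0.1],[0,0,-0.15],[0,0,-0.2],[0,0,-0.22],[0,0,-0.22],[0,0,-0.22],[0,0,-0.22]]}'; python3 p.py .4949 -.188 .1242 100.5|tail -1
python3 w.py|sed '1,/WWW/d'
```

```text
time_s: 26.9
tool_pos: [0.5781, -0.0565, 0.1257]
tool_rot: [1.933, 2.472, 0.003]
force: [5.9, 1.1, -6.5]
opening: 0.195
grip_force: 60.2
now [ 0.5781 -0.0565  0.1257] yaw 14.0 j [-1.900e-01  1.480e-01  1.943e+00  1.000e-03  1.046e+00 -4.340e-01] F [ 5.94  1.06 -6.55] T [ 0.341 -1.064  0.758] op 0.195 gf 60.157374143600464 t 26.9
top 104 tool dir -76.03301134110116 wrench rel deg -3.4157660947658357 off -0.008483701763752786 span -0.12488879321073343 0.07955146510278344 sd 0.005392294265262122
scene 312 tool dir -76.03301134110116 wrench rel deg 1.1114084145286678 off 0.004183820929045979 span -0.12477334846777383 0.079991907059834 sd 0.005861878396263903
```

```bash
python3 -m inch '{"dp":[[0,0.15,0],[0.4,0.2,0],[0.9,0.2,0],[1.5,0.2,0],[2.2,0.2,0],[3.2,0.2,0],[4.4,0.2,0],[5.5,0.2,0]],"angular":[[0,0,0],[0,0,0],[0,0,0],[0,0,0],[0,0,0],[0,0,0],[0,0,0],[0,0,0]]}'; python3 p.py .5172 .333 .2 108.8
```

```text
time_s: 28.0
tool_pos: [0.5653, -0.0015, 0.1249]
tool_rot: [-1.934, -2.475, 0.0]
force: [-0.2, 0.4, -3.3]
opening: 0.195
grip_force: 60.1
dp cm [33.62  3.42 -7.51] ang [-0.    -0.    -1.655] j6 either -1.33 -2.67
dp cm [33.62  3.42 -7.51] ang [-0.     0.     1.487] j6 either 1.81 0.48
now [ 0.5653 -0.0015  0.1249] yaw 14.0 j [-0.098  0.119  1.978  0.     1.045 -0.342] F [-0.22  0.4  -3.25] T [-0.057 -0.004 -0.026] op 0.195 gf 60.05382299423218 t 28.0
```

```bash
python3 -m inch '{"dp":[[0.5,0,-2],[1,0,-5],[3,0.3,-7.5],[6,0.6,-7.5],[9,0.9,-7.5],[12,1.2,-7.5],[15,1.5,-7.5],[18,1.8,-7.5]],"angular":[[0,0,0],[0,0,-0.1],[0,0,-0.24],[0,0,-0.38],[0,0,-0.52],[0,0,-0.66],[0,0,-0.8],[0,0,-0.94]]}'; python3 p.py .5172 .333 .2 108.8;python3 - <<'E'
from h import *
from scipy.optimize import least_squares
a=grab('top');b=grab('scene')
A=cv2.resize(a['color'][163:213,303:353],(400,400),interpolation=2);B=cv2.resize(b['color'][196:256,201:261],(400,400),interpolation=2)
cv2.imwrite('pics/c7.png',np.hstack([A,B])[:,:,::-1])
for P,c in((a['P'],(.608,-.1685)),(b['P'],(.608,-.167))):
    h=P[(P[...,2]>.054)&(P[...,2]<.072)&(np.hypot(P[...,0]-c[0],P[...,1]-c[1])<.022)]
    for a in range(0,60,5):
        ang=np.radians(a)+np.arange(6)*np.pi/3;N=np.c_[np.cos(ang),np.sin(ang)]
        g=least_squares(lambda c:((h[:,:2]-c)@N.T).max(1)-.015,c,loss='soft_l1',f_scale=.002);print(a,round(g.cost*1e6,1),end='; ')
    print(len(h))
E
```

```text
time_s: 29.0
tool_pos: [0.5398, 0.1778, 0.2018]
tool_rot: [0.596, 3.082, 0.001]
force: [0.4, -0.7, -3.7]
opening: 0.198
grip_force: 60.0
dp cm [ 7.88 13.56  0.18] ang [ 0.     0.002 -0.71 ] j6 either -1.33 -2.02
dp cm [ 7.88 13.56  0.18] ang [ 3.000e-03 -1.000e-03  2.431e+00] j6 either 1.81 1.12
now [0.5398 0.1778 0.2018] yaw 68.1 j [ 0.224  0.03   1.928 -0.     1.182 -0.965] F [ 0.43 -0.73 -3.72] T [-0.012  0.019  0.013] op 0.198 gf 60.04259705543518 t 29.0
0 8.2; 5 7.9; 10 7.0; 15 4.6; 20 2.4; 25 0.5; 30 0.4; 35 1.8; 40 3.7; 45 5.0; 50 7.1; 55 8.6; 11
0 47.5; 5 43.6; 10 38.5; 15 32.5; 20 29.7; 25 29.9; 30 34.0; 35 39.5; 40 39.6; 45 41.8; 50 45.0; 55 45.9; 49
```

View pics/c7.png

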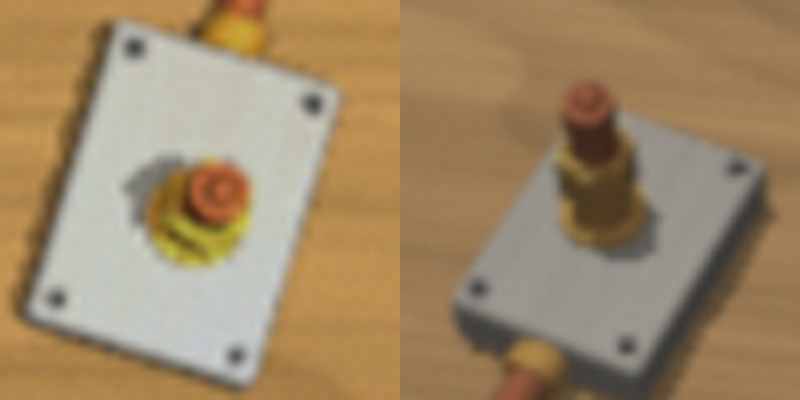

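The right half shows the nut looking almost the same as at the start, with its wide face at (600,190), so the hexagon is near 22° (mod 60). That puts the extra turn at about 80°. I'll refine this with repeated frames before deciding whether to top it up.

```bash
cat > n.py <<'E'
from h import *
from scipy.optimize import least_squares
def fit(Ps,c0,lab):
    H=[]
    for P in Ps:
        H.append(P[(P[...,2]>.055)&(P[...,2]<.071)&(np.hypot(P[...,0]-c0[0],P[...,1]-c0[1])<.0225)][:,:2])
    h=np.vstack(H);A=np.arange(0,60,2.);C=[]
    for a in A:
        ang=np.radians(a)+np.arange(6)*np.pi/3;N=np.c_[np.cos(ang),np.sin(ang)]
        g=least_squares(lambda p:((h-p[:2])@N.T).max(1)-.015,c0,loss='soft_l1',f_scale=.001);C.append(g.cost/len(h)*1e9)
    C=np.array(C); w=np.fft.fft(C)[1];print(lab,len(h)//len(Ps),'argmin',A[C.argmin()],'1st harmonic min',((np.degrees(-np.angle(w))+180)/6)%60, C.min().round(),C.max().round())
m0=np.load('m0.npz');m1=np.load('m1.npz')
cs=[grab('scene') for _ in range(8)];ct=[grab('top') for _ in range(8)]
S=[d['P'] for d in cs];T=[d['P'] for d in ct]
for k,c,L in(('Ps',(.608,-.167),S),('Pt',(.608,-.1685),T)):
    fit([m0[k]],c,k+' start');fit([m1[k]],c,k+' tight');fit(L,c,k+' now');fit(L[:1],c,k+' now1')
g=lambda x:x[205:250,212:250].astype(float)
i2=np.mean([g(d['color']) for d in cs],0)
print('img diff start-tight',abs(g(m0['cs'])-g(m1['cs'])).mean(),'start-now',abs(g(m0['cs'])-g(cs[0]['color'])).mean(),'noise',abs(g(cs[1]['color'])-g(cs[0]['color'])).mean(),'tight-now',abs(g(m1['cs'])-g(cs[0]['color'])).mean())
E
python3 n.py
```

```text
Ps start 40 argmin 22.0 1st harmonic min 23.48648470923086 541.0 864.0
Ps tight 40 argmin 50.0 1st harmonic min 48.04231875627684 416.0 734.0
Ps now 43 argmin 28.0 1st harmonic min 28.92103217381815 411.0 718.0
Ps now1 46 argmin 28.0 1st harmonic min 29.329240332134376 244.0 607.0
Pt start 8 argmin 22.0 1st harmonic min 20.172959469381553 33.0 325.0
Pt tight 10 argmin 46.0 1st harmonic min 49.32819708018852 56.0 538.0
Pt now 10 argmin 26.0 1st harmonic min 27.793577619902806 28.0 529.0
Pt now1 11 argmin 28.0 1st harmonic min 29.702947681021033 14.0 588.0
img diff start-tight 5.576218323586745 start-now 6.087134502923977 noise 0.6953216374269006 tight-now 1.5467836257309941
```

```bash
python3 p.py .5377 -.0182 .1247 24|head -1
```

```text
dp cm [ -7.18 -18.11   7.51] ang [-0.    -0.     0.765] j6 either -0.45 0.06
```

```bash
python3 -m inch '{"dp":[[-1.4,-3.6,0],[-2.8,-7.2,0],[-4.3,-10.8,0],[-5.7,-14.4,0],[-7.18,-18.1,0],[-7.18,-18.1,3],[-7.18,-18.1,6],[-7.18,-18.1,7.5]],"angular":[[0,0,0.153],[0,0,0.306],[0,0,0.459],[0,0,0.612],[0,0,0.765],[0,0,0.765],[0,0,0.765],[0,0,0.765]]}'; python3 p.py .5377 -.0182 .1247 24; cat > e.py <<'E'
from h import *
b=grab('scene');a=grab('top');f=np.radians(-64.3)
for d,ny in((a,-.1685),(b,-.167)):
    P=d['P'];dr=np.array([np.cos(f),np.sin(f)]);q=P[...,:2]-[.608,ny];s=q@dr;n=q@np.array([-dr[1],dr[0]])
    k=(P[...,2]>.055)&(P[...,2]<.085)&(s<-.017)&(s>-.085)&(abs(n)<.06);
    for lo,hi in((-.033,-.02),(-.048,-.033),(-.063,-.048)):
        x=np.sort(n[k&(s>lo)&(s<hi)]);print(lo,len(x),x[:3].round(4),x[-3:].round(4))
E
python3 e.py
```

```text
time_s: 30.9
tool_pos: [0.5368, -0.0181, 0.1231]
tool_rot: [-1.71, -2.632, 0.002]
force: [-0.9, 0.5, -4.8]
opening: 0.196
grip_force: 60.0
dp cm [-0.05  0.08 -0.16] ang [-0.003 -0.002 -0.   ] j6 either -0.45 -0.65
dp cm [-0.05  0.08 -0.16] ang [-2.000e-03  4.000e-03  3.141e+00] j6 either 2.69 2.49
now [ 0.5368 -0.0181  0.1231] yaw 24.0 j [-0.134  0.064  2.041 -0.     1.039 -0.552] F [-0.89  0.47 -4.83] T [ 0.028 -0.041  0.01 ] op 0.196 gf 60.01499533653259 t 30.9
-0.033 0 [] []
-0.048 31 [-0.0332 -0.032  -0.0308] [0.0242 0.0255 0.0263]
-0.063 40 [-0.03   -0.0298 -0.0295] [0.0222 0.0235 0.0235]
-0.033 0 [] []
-0.048 56 [-0.0325 -0.0299 -0.0299] [0.028  0.0283 0.0283]
-0.063 63 [-0.0301 -0.0287 -0.0284] [0.0265 0.0268 0.0292]
```

```bash
python3 -m inch '{"dp":[[0,0.2,0],[-0.6,0.2,0],[-1.2,0.2,0],[-1.8,0.2,0],[-2.4,0.2,0],[-3,0.2,0],[-3,0.2,0],[-3,0.2,0]],"angular":[[0,0,0],[0,0,0],[0,0,0],[0,0,0],[0,0,0],[0,0,0],[0,0,0],[0,0,0]]}'; python3 p.py .5377 -.0182 .1247 24|tail -1;python3 e.py
```

```text
time_s: 32.0
tool_pos: [0.5517, -0.0447, 0.1248]
tool_rot: [-1.711, -2.635, 0.0]
force: [1.0, 0.1, -3.3]
opening: 0.197
grip_force: 60.1
now [ 0.5517 -0.0447  0.1248] yaw 24.0 j [-0.178  0.095  2.004  0.     1.042 -0.597] F [ 0.99  0.07 -3.28] T [-0.018 -0.011  0.035] op 0.197 gf 60.05599021911621 t 32.0
-0.033 35 [-0.0273 -0.0265 -0.0263] [0.0239 0.0252 0.0257]
-0.048 33 [-0.027  -0.0268 -0.0267] [0.0212 0.0236 0.0265]
-0.063 25 [-0.026  -0.0257 -0.0246] [-0.0076 -0.0066 -0.0054]
-0.033 58 [-0.0282 -0.0262 -0.0259] [0.0281 0.0285 0.0287]
-0.048 75 [-0.0291 -0.0255 -0.0247] [0.0278 0.0291 0.0311]
-0.063 84 [-0.0261 -0.0247 -0.0239] [0.0279 0.028  0.0294]
```

Centred to within about 1 mm, so I'll slide it home.

```bash
python3 -m inch '{"dp":[[-0.3,0,0],[-0.6,0,0],[-0.9,0,0],[-1.2,0,0],[-1.5,0,0],[-1.8,0,0],[-1.8,0,0],[-1.8,0,0]],"angular":[[0,0,0],[0,0,0],[0,0,0],[0,0,0],[0,0,0],[0,0,0],[0,0,0],[0,0,0]]}'; python3 p.py .608 -.0528 .1247 -6.6
```

```text
time_s: 33.1
tool_pos: [0.5592, -0.0612, 0.125]
tool_rot: [1.711, 2.635, 0.0]
force: [0.1, -0.9, -3.6]
opening: 0.195
grip_force: 60.1
dp cm [-1.22  4.8   0.03] ang [0.    0.    0.534] j6 either 0.03 -0.21
dp cm [-1.22  4.8   0.03] ang [-0.     0.    -2.607] j6 either -3.11 -3.35
now [ 0.5592 -0.0612  0.125 ] yaw 24.0 j [-0.204  0.114  1.984 -0.     1.044 -0.623] F [ 0.07 -0.94 -3.65] T [-0.08  -0.148  0.022] op 0.195 gf 60.134321451187134 t 33.1
```

```bash
python3 -m inch '{"dp":[[0,0.58,0],[-0.04,1.16,0],[-0.1,1.74,0],[-0.18,2.32,0],[-0.29,2.88,0],[-0.43,3.44,0],[-0.43,3.44,0],[-0.43,3.44,0]],"angular":[[0,0,0.05],[0,0,0.1],[0,0,0.15],[0,0,0.2],[0,0,0.25],[0,0,0.3],[0,0,0.3],[0,0,0.3]]}'; python3 p.py .608 -.0528 .1247 -6.6|tail -1
```

```text
time_s: 34.1
tool_pos: [0.5926, -0.0508, 0.1251]
tool_rot: [2.083, 2.351, 0.001]
force: [2.5, 2.7, -3.3]
opening: 0.193
grip_force: 60.2
now [ 0.5926 -0.0508  0.1251] yaw 6.9 j [-0.176  0.179  1.91   0.     1.052 -0.297] F [ 2.52  2.68 -3.34] T [ 0.357 -0.498  0.456] op 0.193 gf 60.20264267921448 t 34.1
```

```bash
python3 -m inch '{"dp":[[0.02,0.58,0],[0.02,1.16,0],[-0.02,1.74,0],[-0.1,2.32,0],[-0.18,2.7,0],[-0.18,2.7,0],[-0.18,2.7,0],[-0.18,2.7,0]],"angular":[[0,0,0.05],[0,0,0.1],[0,0,0.15],[0,0,0.2],[0,0,0.235],[0,0,0.235],[0,0,0.235],[0,0,0.235]]}'; python3 p.py .608 -.0528 .1247 -6.6|tail -1
```

```text
time_s: 35.1
tool_pos: [0.6199, -0.0479, 0.1253]
tool_rot: [-2.343, -2.091, -0.005]
force: [3.9, 7.8, -3.5]
opening: 0.194
grip_force: 60.6
now [ 0.6199 -0.0479  0.1253] yaw -6.5 j [-0.165  0.232  1.847  0.003  1.061 -0.053] F [ 3.93  7.84 -3.51] T [ 1.255 -0.671  0.855] op 0.194 gf 60.62749207019806 t 35.1
```

```bash
python3 - <<'E'
from h import *
b=grab('scene');a=grab('top')
cv2.imwrite('pics/c8.png',np.hstack([cv2.resize(a['color'][150:230,290:370],(400,400),interpolation=2),cv2.resize(b['color'][180:260,190:270],(400,400),interpolation=2)])[:,:,::-1])
E
python3 w.py|sed '1,/WWW/d'
```

```text
top 123 tool dir -96.51121400955948 wrench rel deg 0.5198923638933369 off -0.003457936915172087 span -0.12452873335137547 0.07950603937944314 sd 0.005826560272797049
scene 336 tool dir -96.51121400955948 wrench rel deg 1.5491335368948909 off 0.003215313310050512 span -0.12488977436900908 0.07971715174968223 sd 0.006167358661311939
```

View pics/c8.png

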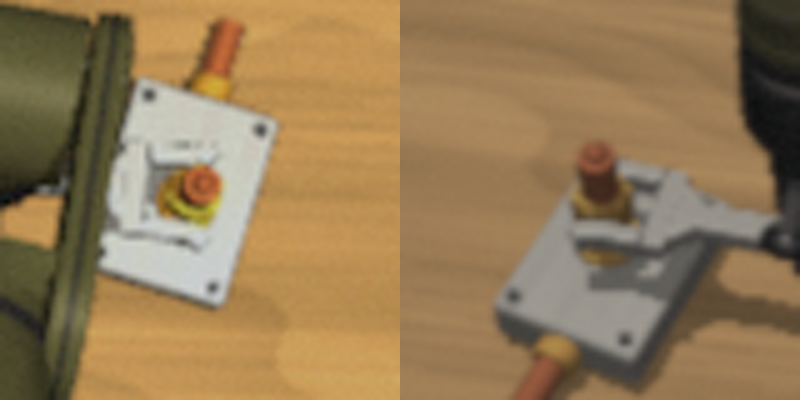

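The jaw is on the nut but about 5 mm short of fully home; in the left half the nut is at (200,190) between the prongs at (180,150) and (180,240). Torque has built up. I'll unload the wrench, withdraw it and check the nut angle.

```bash
python3 -m inch '{"dp":[[0.1,-0.58,0],[0.15,-1.15,0],[0.1,-1.73,0],[0.05,-2.2,0],[0.05,-2.2,0],[0.05,-2.2,0],[0.05,-2.2,0],[0.05,-2.2,0]],"angular":[[0,0,-0.05],[0,0,-0.1],[0,0,-0.15],[0,0,-0.19],[0,0,-0.19],[0,0,-0.19],[0,0,-0.19],[0,0,-0.19]]}'; python3 p.py .608 -.0528 .1247 -6.6|tail -1
```

```text
time_s: 36.3
tool_pos: [0.5979, -0.047, 0.1251]
tool_rot: [2.137, 2.301, -0.0]
force: [3.5, -2.8, -4.0]
opening: 0.198
grip_force: 60.1
now [ 0.5979 -0.047   0.1251] yaw 4.2 j [-1.680e-01  1.890e-01  1.898e+00 -1.000e-03  1.054e+00 -2.410e-01] F [ 3.47 -2.81 -4.  ] T [-0.501 -0.637  0.463] op 0.198 gf 60.119646191596985 t 36.3
```

```bash
python3 -m inch '{"dp":[[0.2,0,0],[0.5,0,0],[0.9,0,0],[1.5,0,0],[2.2,0,0],[3.2,0,0],[4.4,0,0],[5.5,0,0]],"angular":[[0,0,0],[0,0,0],[0,0,0],[0,0,0],[0,0,0],[0,0,0],[0,0,0],[0,0,0]]}'; python3 p.py .5172 .333 .2 108.8;python3 n.py
```

```text
time_s: 37.3
tool_pos: [0.5934, 0.0092, 0.125]
tool_rot: [-2.137, -2.302, -0.0]
force: [0.3, 0.2, -3.1]
opening: 0.199
grip_force: 60.1
dp cm [32.85 -5.19 -7.5 ] ang [ 0.    -0.    -1.825] j6 either -1.33 -2.62
dp cm [32.85 -5.19 -7.5 ] ang [-0.    -0.     1.317] j6 either 1.81 0.52
now [0.5934 0.0092 0.125 ] yaw 4.3 j [-0.075  0.177  1.913  0.     1.052 -0.149] F [ 0.28  0.17 -3.14] T [-0.032  0.002 -0.04 ] op 0.199 gf 60.138516426086426 t 37.3
Ps start 40 argmin 22.0 1st harmonic min 23.48648470923086 541.0 864.0
Ps tight 40 argmin 50.0 1st harmonic min 48.04231875627684 416.0 734.0
Ps now 42 argmin 28.0 1st harmonic min 27.102987499813594 421.0 749.0
Ps now1 44 argmin 32.0 1st harmonic min 29.406269961830176 397.0 822.0
Pt start 8 argmin 22.0 1st harmonic min 20.172959469381553 33.0 325.0
Pt tight 10 argmin 46.0 1st harmonic min 49.32819708018852 56.0 538.0
Pt now 11 argmin 26.0 1st harmonic min 27.785273445031507 82.0 581.0
Pt now1 9 argmin 28.0 1st harmonic min 30.345037305962325 6.0 480.0
img diff start-tight 5.576218323586745 start-now 5.417738791423002 noise 0.9598440545808967 tight-now 1.8894736842105264
```

The nut looks unchanged because backing the wrench off drags its free-spin part back a little. The seated turn comes from the loaded wrench angle, roughly 85–95°, which is inside the window. I'll return the wrench to its rest.

```bash
python3 -m inch '{"dp":[[0.5,0,-2],[2,0,-5],[5,-0.7,-7.5],[8.5,-1.2,-7.5],[12,-1.8,-7.5],[15.5,-2.4,-7.5],[19,-3,-7.5],[22.5,-3.5,-7.5]],"angular":[[0,0,0],[0,0,-0.14],[0,0,-0.28],[0,0,-0.42],[0,0,-0.56],[0,0,-0.7],[0,0,-0.84],[0,0,-0.98]]}'; python3 p.py .5172 .333 .2 108.8|head -1
```

```text
time_s: 39.1
tool_pos: [0.5418, 0.2316, 0.2018]
tool_rot: [0.795, 3.038, 0.002]
force: [0.2, -0.2, -3.4]
opening: 0.195
grip_force: 60.1
dp cm [7.11 7.64 0.18] ang [ 0.001  0.002 -0.84 ] j6 either -1.33 -1.85
```

```bash
python3 -m inch '{"dp":[[1.2,1.3,0],[2.4,2.6,0],[3.6,3.9,0],[4.8,5.2,0],[6,6.4,0],[7.1,7.6,0.2],[7.1,7.6,0.2],[7.1,7.6,0.2]],"angular":[[0,0,-0.14],[0,0,-0.28],[0,0,-0.42],[0,0,-0.56],[0,0,-0.7],[0,0,-0.84],[0,0,-0.84],[0,0,-0.84]]}'; python3 p.py .5172 .333 .0895 108.8|sed -n '1p;3p'
```

```text
time_s: 40.1
tool_pos: [0.518, 0.3311, 0.1988]
tool_rot: [-0.503, 3.1, -0.0]
force: [0.4, -0.6, -3.3]
opening: 0.195
grip_force: 60.1
dp cm [ 0.02  0.21 10.93] ang [-0.     0.001 -0.007] j6 either -1.33 -1.51
now [0.518  0.3311 0.1988] yaw 108.4 j [ 0.482  0.133  1.823 -0.     1.184 -1.411] F [ 0.39 -0.56 -3.27] T [ 0.025 -0.019 -0.033] op 0.195 gf 60.13899207115173 t 40.1
```

```bash
python3 -m inch '{"dp":[[0,0.2,2],[0,0.2,4.5],[0,0.2,7],[0,0.2,9],[0,0.2,10],[0,0.2,10.4],[0,0.2,10.7],[0,0.2,10.7]],"angular":[[0,0,0],[0,0,0],[0,0,0],[0,0,0],[0,0,0],[0,0,0],[0,0,0],[0,0,0]]}'; python3 p.py .5172 .333 .0895 108.8|sed -n '1p;3p'
```

```text
time_s: 41.1
tool_pos: [0.5175, 0.3333, 0.0916]
tool_rot: [-0.505, 3.1, 0.001]
force: [-0.1, 0.3, -3.0]
opening: 0.194
grip_force: 60.1
dp cm [ 0.04 -0.02  0.21] ang [ 0.     0.001 -0.005] j6 either -1.33 -1.5
now [0.5175 0.3333 0.0916] yaw 108.5 j [ 0.485  0.266  1.873 -0.     1.002 -1.409] F [-0.1   0.26 -2.98] T [ 0.026 -0.036  0.   ] op 0.194 gf 60.09112358093262 t 41.1
```

Lower the last 2 mm, release, then rise in a second call.

```bash
python3 -m inch '{"dp":[[0,0,0.1],[0,0,0.2],[0,0,0.2],[0,0,0.2],[0,0,0.2],[0,0,0.2],[0,0,0.2],[0,0,0.2]],"angular":[[0,0,0],[0,0,0],[0,0,0],[0,0,0],[0,0,0],[0,0,0],[0,0,0],[0,0,0]]}'; python3 -m inch '{"dp":[[0,0,0],[0,0,0],[0,0,0],[0,0,0],[0,0,0],[0,0,0],[0,0,0],[0,0,0]],"angular":[[0,0,0],[0,0,0],[0,0,0],[0,0,0],[0,0,0],[0,0,0],[0,0,0],[0,0,0]]}' -1; python3 -m inch '{"dp":[[0,0,-1],[0,0,-3],[0,0,-6],[0,0,-9],[0,0,-12],[0,0,-15],[0,0,-15],[0,0,-15]],"angular":[[0,0,0],[0,0,0],[0,0,0],[0,0,0],[0,0,0],[0,0,0],[0,0,0],[0,0,0]]}'
python3 - <<'E'
from h import *
a=grab('top');b=grab('scene')
cv2.imwrite('pics/c9.png',np.hstack([cv2.resize(a['color'][120:270,100:250],(400,400)),cv2.resize(b['color'][140:290,360:510],(400,400))])[:,:,::-1])
E
```

```text
time_s: 42.1
tool_pos: [0.5174, 0.3332, 0.0892]
tool_rot: [-0.505, 3.1, 0.0]
force: [0.7, 0.2, -0.1]
opening: 0.198
grip_force: 60.5
time_s: 43.1
tool_pos: [0.5171, 0.3331, 0.0889]
tool_rot: [0.505, -3.101, 0.0]
force: [0.8, -0.2, 0.1]
opening: 1.004
grip_force: 0.0
time_s: 44.1
tool_pos: [0.5169, 0.3329, 0.239]
tool_rot: [-0.505, 3.101, -0.0]
force: [-0.0, 0.1, 0.4]
opening: 0.997
grip_force: 0.0
```

View pics/c9.png

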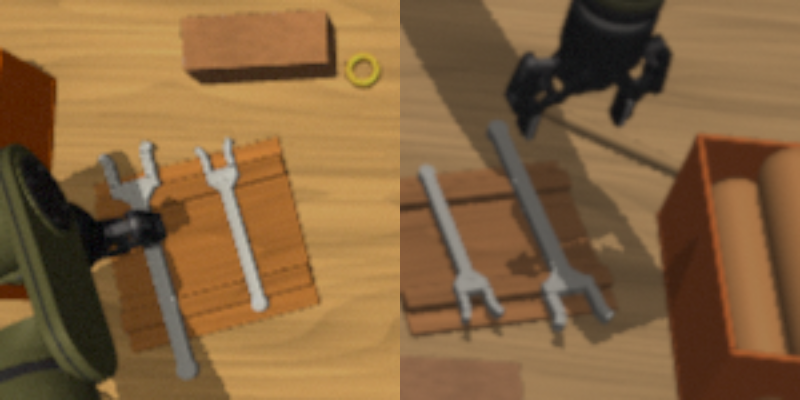

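The large wrench lies flat across both bearers, with its jaw at (130,175) and handle end at (187,370) in the left half. The gripper is clear and everything else is where it was, so I'm handing in.

```bash
python3 -c "
from bench import bot
print(bot.finish_job())"
```

```text
the job is handed in; nothing more can be done
None
```

I ran the nut finger-tight with the fingers, turned it about a quarter turn more with the larger wrench, laid the wrench back on its rest and handed the job in at about 44 s; the extra turn is my estimate of 85–95° from wrench angle and torque (a camera fit gave nearer 80°), and no verdict was shown.

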